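# Free the end ring of a sampler tube with the pin spanner

## Robot

A 6-joint arm with a two-finger parallel gripper is mounted at the origin on the work surface. World frame = base frame: x ahead of the robot, y to its left, z up, the work surface at z = 0. Lengths are in mm, angles in degrees, forces in N, time in s.
With the tool pointing down it reaches from about 300 to 850 mm from the base axis. Payload 4.2 kg.
Tool frame: the origin (TCP) lies midway between the tips of the shut fingers; the grasp point (between the pads) lies 19 mm behind it (env.grip_depth is the distance from the TCP to the grasp point, in mm); z points along the fingers, y is the line along which they close (so a half turn about z gives the same grasp; the last joint's range is limited). The gripper opens to 91 mm and grips with 3 to 60 N. Pads are 32 mm wide; open, the fingers measure 118 mm over their backs; the gripper's body (76 mm by 178 mm) begins 60 mm behind the grasp point.
Start: joints at [-72.078, 18.312, 89.639, -0, 72.044, -1.146], TCP at [187.851, -543.466, 213.976] pointing down, gripper open.
Joint ranges: [-177.97, 177.97], [-48.28, 115.42], [12.27, 149.76], [-77.06, 257.06], [2.81, 150.46], [-146.56, 146.56]. Speed limits (degrees/s): [147.25, 147.25, 180, 180, 180, 180].

## Interface

Orientations are given as [roll, pitch, yaw] about the fixed x, y, z axes, in that order (R = Rz(yaw) Ry(pitch) Rx(roll)).
In Python, from workcell import env, eyes gives the robot as it stands.
- The arm moves only by the tool send_rows, never from a script. Its argument "motion" is a list of rows, each a list of 7 numbers: the shift along the world's x, y, z normalised to -1 to 1, where 1 is 0.5 m, then the turn, a rotation vector about the world's x, y, z normalised to -1 to 1, where 1 is 60 degrees, then the opening, from -1 (shut) to 1 (fully open). A call has 1 to 20 rows; each row is the pose to reach, as a shift and turn from the pose commanded when the call began; what a row does not reach only later rows make up. A row lasts 1/8 s, in which the tool goes at most 62.5 mm and 10.7 degrees, less where a joint would pass 70% of its speed; a pose out of reach is approached as far as the arm can. A call with a number of a shift or a turn outside -1 to 1 is refused whole. A call with a gripper value outside its range is refused whole. The fingers move at their own pace and stop on an object; "squeeze" is the grip in N (left out, the last holds). Time passes only in rows, so rows that repeat a pose let the fingers close. It gives the time, the measured TCP pose, the force, the opening and the grip force at its end, in the units of the state.
- env.state(): the state, without advancing time (a new reading comes with each control period).
- eyes.grab_frame(name): name is "side" or "top"; returns a dict with "pixels" (384x512x3 uint8, red, green, blue), "depth" (384x512 float32, mm along the optical axis (not along the pixel's ray), 0 where there is no reading), "fx", "fy", "cx", "cy" (pixels), "R" (3x3) and "t" (3): a world point X has camera coordinates R X + t. Camera axes: x right, y down, z forward; pixel columns grow to the right and rows downward; lengths in mm; the calibration is good to about 2 mm. A picture is of the moment at which its call begins.
- env.job_done(): hands the job in; it is judged then, once.
The state is a dict: "time_s": time; "qpos": joint angles; "qvel": joint speeds; "effort": joint torques, N m; "ee_pos": TCP position; "ee_rot": TCP orientation; "force": force on the tool from outside, world axes, zero at the start; "torque": the same for the moment, N m; "gripper_width": finger opening in mm; "gripper_force": force on a finger pad.
Only numpy, scipy, OpenCV 4.12 (cv2) and the standard library are available. Lean on these libraries where they do the work, as an engineer would, in place of code of your own. Each camera call takes 0.05 s, during which the arm holds its last target. There are 200 camera calls.

## Task

The sampler tube has to be opened for cleaning: slide the yellow keeper bolt all the way out so that it is clear of the blue ring, then set the two-pin spanner in the ring's two holes and turn the ring anticlockwise as far as it goes. Afterwards stand the spanner upright in its white stand again, pins down in the slot as you found it, and let go. Leave the keeper out and the ring turned, turn the ring with the spanner only, and leave the beaker, jar, wash bottle and brush where they are.

Things in the scene. Friction and masses are not known exactly. Their poses are not given: they have to be found in the camera images.
- ring (a joint): Angle of the blue ring about the tube's axis, rad: 0 is fully tightened, it grows anticlockwise as seen looking at the tube's mouth from outside, 1.4 is the stop (freed). It starts between 0 and 0.5, turns against even friction of about 0.1 N m and stays where it is left.
- ring_face (a point): Centre of the outer face of the blue ring (outside 97, inside 45 mm across) in the white tube's mouth, about 200 mm up, sunk 6 mm below the collar's rim (collar 100 mm inside, 118 outside). z: out of the mouth, 30 degrees from vertical, leaning to the robot. x: through the two round holes at x = +35 and -35 mm, 12 mm in diameter, 14 mm deep, black inside. Turns with the ring.
- ring_seat (a point): Point on the ring's axis 12 mm below ring_face (same axes): where the point half-way between the spanner's pin tips lies when the spanner is fully seated in the holes.
- keeper (a joint): Position of the yellow keeper bolt, m: 0 is fully in, with its flat bar reaching over the ring to the ring's centre and blocking the spanner; 0.062 is the stop fully out, clear of the ring. Starts between 0 and 0.015. Friction about 2 N; it stays where it is left.
- keeper_grip (a point): Gripping point on the keeper's upright yellow tab (12 mm thick along y, 26 mm wide along x), 13 mm below its top; the top of the keeper's flat bar (22 mm wide, 8 mm thick) lies 28 mm below this point, its inner end 78 mm away towards -y. z: as ring_face. y: level, the direction in which the keeper slides out between two low rails.
- spanner_grip (a point): Centre of the red grip (64 x 20 x 40 mm along x, y, z) of the loose two-pin spanner (0.25 kg, 90 mm tall). Below it a steel shaft 18 mm across, a steel crossbar 86 x 24 x 14 mm, and two steel pins 7 mm in diameter, 12 mm long, at x = +35 and -35 mm. z: from pins to grip; pin tips 70 mm and crossbar's underside 58 mm below this point. Half a turn about z makes no difference.
- spanner_pins (a point): Point on the spanner's axis half-way between the tips of its two pins; axes as those of spanner_grip.
- stand_seat (a point): Where the point between the spanner's pin tips lies when it stands in its stand, 10 mm above the table. The fixed white stand (124 x 64, 30 mm tall) has a slot 15 mm wide along its x for the pins; the crossbar rests on the slot's edges, 22 mm above the table, inside a lip (100 x 35 mm inside, 8 mm higher). z is up. Either way round will do. The spanner starts here.
- beaker: Glass beaker, 72 mm in diameter, 95 mm tall, loose; origin at the centre of its underside. Bystander.
- jar: Clear jar with a blue lid, 68 mm in diameter, 85 mm tall, loose; origin at the centre of its underside. Bystander.
- wash_bottle: White wash bottle, 74 mm in diameter, 170 mm tall with a bent spout up to 240 mm, loose; origin at the centre of its underside. Bystander.
- brush: Orange brush, 200 mm long, lying in the grey tray at the robot's left, loose. Bystander.
There are look-alikes about, which are no part of the job. What is shaped like the part that bears stand_seat but orange or purple is not meant.

How it is judged (in metres and radians):
On the way, in this order (a step that is already met when the one before it is completed fails the run):
1. the keeper is slid out, clear of the ring (at least 55 of 62 mm) (value of joint keeper above 0.055 m), for 0.1 s.
2. the spanner's two pins are seated in the ring's holes (distance between spanner_pins and ring_seat below 0.007 m and angle between the x axis of spanner_pins and the x axis of ring_seat, either way round below 0.15 rad and angle between the z axis of spanner_pins and the z axis of ring_seat, either way round below 0.12 rad), for 0.1 s.
3. the ring is turned to its stop (at least 1.32 of 1.4 rad) with the spanner's pins in its holes (all of step 2 and value of joint ring above 1.32 rad), for 0.1 s.
At the end, for the whole second after the job is handed in: The spanner stands upright (within 0.12 rad) and at rest in its stand, its pins in the slot (within 10 mm of the seat, not more than 4 mm above it); the ring is at or near its freed stop (joint above 1.25 rad); the keeper is out (joint above 55 mm) (value of joint keeper above 0.055 m and value of joint ring above 1.25 rad and distance between spanner_pins and stand_seat below 0.01 m and z of spanner_pins in the frame of stand_seat below 0.004 m and angle between spanner_pins's own z axis and vertical below 0.12 rad and linear speed of spanner below 0.03 m/s); the robot touches nothing.
It fails at once if the beaker, jar, wash bottle or brush is shifted by more than 30 mm (distance of any of beaker, jar, wash_bottle, brush from where it was at the start of the episode above 0.03 m).
It fails at once if the fingers push the ring themselves (over 3 N) (contact force between ring and the fingers above 3 N).
It also fails if it takes over 64 s, if anything falls off the work surface, if the arm or the gripper's body presses on something with over 40 N, if the wrist force passes 120 N, or if a joint passes its speed limit or range.

## Working session

There is one attempt and no reset: what is moved stays moved. The work goes in short steps, Python scripts to look and compute and a tool call to move; the robot and the scene stay as the last step left them, time stands still between calls to the robot, and variables do not carry over. Pictures are saved under pics/ and viewed, at most 10 in all, crops included, and the job is handed in when it is done.

Besides the shell and the picture viewer there is one more tool, called after ">>>" by a JSON object that holds its "name" and its "arguments". send_rows: Moves the arm, as the interface text tells. Its arguments: {"type":"object","properties":{"motion":{"type":"array"},"squeeze":{"type":"number"}},"required":["motion"]}

```bash
ls && mkdir -p pics
cat > h.py <<'E'
import numpy as np, cv2
from workcell import env, eyes
def grab(n,save=None):
    f=eyes.grab_frame(n); f={k:(np.array(v) if isinstance(v,(list,tuple)) else v) for k,v in f.items()}
    if save: cv2.imwrite('pics/'+save, cv2.cvtColor(f['pixels'],cv2.COLOR_RGB2BGR))
    np.savez('last_%s.npz'%n,**f)
    return f
def load(n): return dict(np.load('last_%s.npz'%n))
def cloud(f):
    v,u=np.mgrid[:384,:512]; d=f['depth']
    P=np.stack([(u-f['cx'])/f['fx']*d,(v-f['cy'])/f['fy']*d,d],-1)
    return (P-f['t'])@f['R']
def proj(f,X):
    c=np.asarray(X)@f['R'].T+f['t']; return np.stack([f['fx']*c[...,0]/c[...,2]+f['cx'],f['fy']*c[...,1]/c[...,2]+f['cy']],-1)
def ray(f,u,v):
    o=-f['R'].T@f['t']; d=f['R'].T@np.array([(u-f['cx'])/f['fx'],(v-f['cy'])/f['fy'],1]); return o,d
def onplane(f,u,v,p,n):
    o,d=ray(f,u,v); return o+d*(np.dot(p-o,n)/np.dot(d,n))
def hsv(f): return cv2.cvtColor(f['pixels'],cv2.COLOR_RGB2HSV)
E
python3 - <<'E'
from h import *
s=env.state(); print(s)
a=grab('side');b=grab('top')
for f in(a,b): print(f['fx'],f['cx'],f['cy'],f['R'].round(3).tolist(),f['t'].round(1), -f['R'].T@f['t'])
im=np.vstack([a['pixels'],b['pixels']])
cv2.imwrite('pics/a.png',cv2.cvtColor(np.hstack([a['pixels'],b['pixels']]),cv2.COLOR_RGB2BGR)[:, :])
cv2.imwrite('pics/side0.png',cv2.cvtColor(a['pixels'],cv2.COLOR_RGB2BGR));cv2.imwrite('pics/top0.png',cv2.cvtColor(b['pixels'],cv2.COLOR_RGB2BGR))
E
```

```text
pics
{'time_s': 0.0, 'qpos': array([-7.20797461e+01,  1.83513109e+01,  8.97060858e+01, -2.87088667e-03,
        7.20426082e+01, -1.14571656e+00]), 'qvel': array([ 0.02468074, -0.03981123, -0.1167887 ,  0.00046326,  0.02004728,
        0.0580643 ]), 'effort': array([ 6.78949164e-04, -4.12466526e+01, -2.31972206e+01,  7.26490351e-02,
        4.56435210e-02, -1.42860031e-04]), 'ee_pos': array([ 187.66202628, -542.9884373 ,  213.12575106]), 'ee_rot': array([-1.79899960e+02,  7.29322640e-04,  1.90668586e+01]), 'force': array([ 0.56815697, -0.57791237, -0.74768314]), 'torque': array([-0.01543819,  0.05397273,  0.03201347]), 'gripper_force': 0.0, 'gripper_width': 91.65146269310124}
420.22766368646097 256.41355731615806 187.0159056877352 [[0.905, -0.425, -0.014], [-0.292, -0.596, -0.748], [0.309, 0.681, -0.663]] [-546.   248.7 1605.7] [   70.64309    -1177.67928607  1243.47761025]
370.1351396613812 256.6950291201288 197.7647773476267 [[0.044, -0.999, -0.006], [-0.976, -0.042, -0.212], [0.212, 0.015, -0.977]] [ -59.9  600.6 1482.1] [ 275.22987204  -57.0126568  1575.42356816]
```

View pics/side0.png

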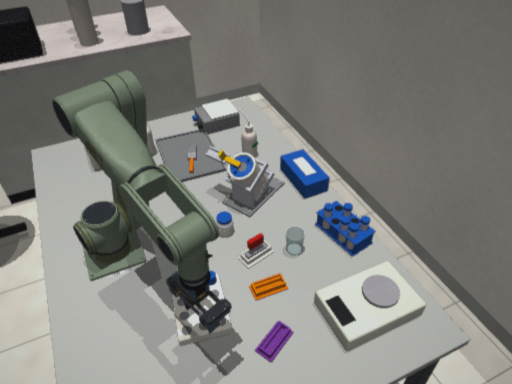

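View pics/top0.png

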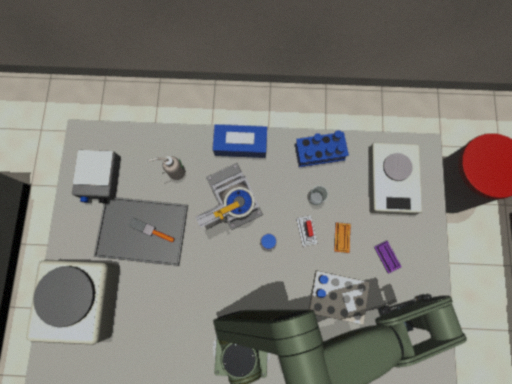

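Side view: the spanner's red grip is at (256,241) in the white stand (256,254). The ring is at (243,168) and the keeper tab at about (226,157). Of the three stands, orange (268,287) and purple (275,340) are look-alikes; the white one holding the spanner fits the description. I'll confirm that in a crop while measuring.

```bash
cat > m1.py <<'E'
from h import *
out=[]
for n in('side','top'):
    f=load(n);H=hsv(f);C=cloud(f);print(n)
    def rep(name,m):
        k,l,st,ce=cv2.connectedComponentsWithStats(m.astype(np.uint8))
        for i in range(1,k):
            if st[i,4]>=12:
                p=C[(l==i)&(f['depth']>0)]
                if len(p) and 350<np.median(p[:,0])<700 and -500<np.median(p[:,1])<400:
                  print(name,st[i,4],ce[i].round(1),st[i,:4],'med',np.median(p,0).round(1),'lo',np.percentile(p,5,axis=0).round(0),'hi',np.percentile(p,95,axis=0).round(0))
    h,s,v=H[...,0],H[...,1],H[...,2]
    rep('red',((h<5)|(h>174))&(s>150)&(v>80))
    rep('yel',(h>18)&(h<32)&(s>140)&(v>90))
    rep('blue',(h>105)&(h<125)&(s>140)&(v>60))
    P=f['pixels']
    u,w=proj(f,np.array([560,60,200.])).astype(int)
    u2,w2=proj(f,np.array([480,-120,40.])).astype(int)
    for (a,b) in((u,w),(u2,w2)):
        c=P[b-38:b+37,a-50:a+50]; out.append(cv2.resize(c,(400,300),interpolation=cv2.INTER_CUBIC)); print('crop',a-50,b-38)
cv2.imwrite('pics/crops1.png',cv2.cvtColor(np.vstack([np.hstack(out[:2]),np.hstack(out[2:])]),cv2.COLOR_RGB2BGR))
E
python3 m1.py
```

```text
side
red 86 [254.6 239.4] [248 234  15  13] med [ 476.2 -256.2   98.9] lo [ 451. -266.   91.] hi [ 505. -244.  102.]
yel 118 [228.8 159. ] [218 150  23  17] med [521.8  78.6 216.3] lo [487.  34. 207.] hi [545.  97. 250.]
blue 220 [242.3 166.3] [231 156  22  21] med [563.9  29.5 200.9] lo [520.  -5. 181.] hi [593.  67. 220.]
blue 137 [223.7 217.5] [217 212  14  12] med [422.1 -93.3  84.9] lo [ 400. -117.   81.] hi [444. -68.  90.]
crop 189 124
crop 190 187
top
red 59 [309.2 228.1] [307 221   6  15] med [ 480.3 -249.1  100.2] lo [ 455. -258.   95.] hi [ 505. -241.  106.]
yel 141 [225.7 209.6] [214 202  25  17] med [520.8  80.4 215.9] lo [489.  37. 207.] hi [544. 113. 252.]
blue 258 [240.2 200.9] [227 191  24  23] med [561.6  22.  201.3] lo [520.  -7. 177.] hi [590.  68. 219.]
blue 140 [268.1 241. ] [262 235  13  13] med [422.1 -87.5  85.2] lo [ 402. -108.   80.] hi [444. -67.  90.]
crop 181 162
crop 226 190
```

View pics/crops1.png

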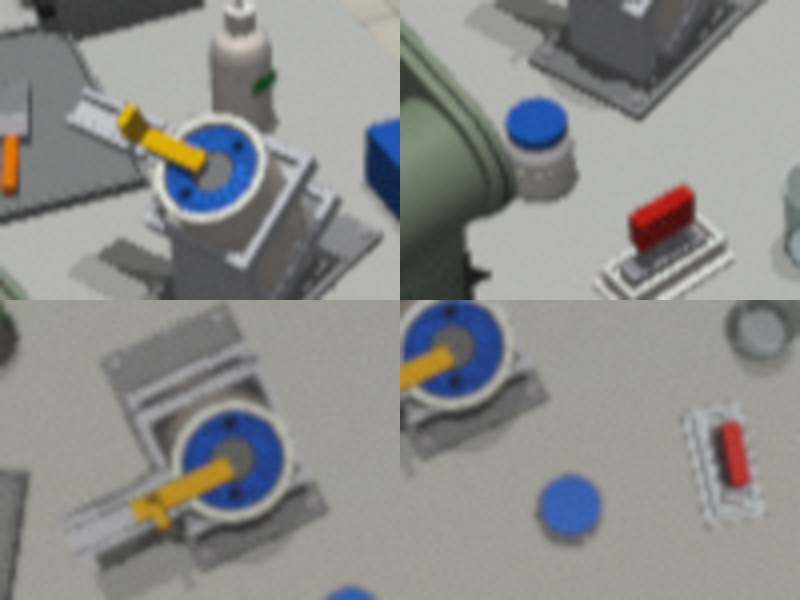

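The crop confirms the white stand with the red spanner standing in it. It also shows the ring's holes (side about (248.5,160) and (235.5,172); top about (238,192.5) and (239.5,210.5)) and the yellow tab on the keeper's outer end.

```bash
cat > m2.py <<'E'
from h import *
from scipy.optimize import least_squares
def tri(fs,uvs):
    A=[];b=[]
    for f,(u,v) in zip(fs,uvs):
        o,d=ray(f,u,v);d=d/np.linalg.norm(d);M=np.eye(3)-np.outer(d,d);A.append(M);b.append(M@o)
    X=np.linalg.lstsq(np.vstack(A),np.hstack(b),rcond=None)[0]
    return X,[ (proj(f,X)-np.array(q)).round(2).tolist() for f,q in zip(fs,uvs)]
def darkc(f,u,v,r=3):
    u0,v0=int(round(u)),int(round(v)); g=f['pixels'].astype(float)[...,2][v0-r:v0+r+1,u0-r:u0+r+1]
    w=np.clip(np.percentile(g,70)-g-15,0,None)
    yy,xx=np.mgrid[v0-r:v0+r+1,u0-r:u0+r+1]
    w=w*(np.hypot(xx-u,yy-v)<=r+.3)
    return np.array([(w*xx).sum()/w.sum(),(w*yy).sum()/w.sum()])
def ringfit(fs):
    out=[]
    P=[]
    for f in fs:
        H=hsv(f);h,s,v=H[...,0],H[...,1],H[...,2];C=cloud(f)
        m=((h>105)&(h<125)&(s>140)&(v>60)).astype(np.uint8)
        k,l,st,ce=cv2.connectedComponentsWithStats(m)
        X0=proj(f,np.array([562,25,200.]))
        i=min((i for i in range(1,k) if st[i,4]>100),key=lambda i:np.hypot(*(ce[i]-X0)))
        p=C[cv2.erode((l==i).astype(np.uint8),np.ones((2,2)))>0]
        pts=np.argwhere(l==i)[:,::-1].astype(np.int32)
        hull=cv2.convexHull(pts); e=cv2.fitEllipse(hull); 
        out.append((p,e))
        c=np.median(p,0);q=p
        for _ in range(4):
            c=q.mean(0);n=np.linalg.svd(q-c)[2][2];n*=np.sign(n[2]);d=(p-c)@n;q=p[abs(d)<8]
        print('plane',c.round(1),n.round(3),'tilt',np.degrees(np.arccos(n[2])).round(1),'az',np.degrees(np.arctan2(n[1],n[0])).round(1),len(q),'ell',np.round(e[0],2),np.round(e[1],1))
    return out
E
python3 - <<'E'
from m2 import *
a,b=load('side'),load('top');fs=[a,b]
r=ringfit(fs)
Xc,res=tri(fs,[r[0][1][0],r[1][1][0]]);print('ellc',Xc.round(1),res)
hs=[]
for q in (((248.3,159.8),(237.7,192.2)),((235.2,172),(239.2,210.2))):
    uv=[darkc(f,*p) for f,p in zip(fs,q)];X,res=tri(fs,uv);hs.append(X);print('hole',np.round(uv,2).tolist(),X.round(1),res)
d=hs[1]-hs[0];print('mid',((hs[0]+hs[1])/2).round(1),'len',np.linalg.norm(d),d/np.linalg.norm(d))
# yellow
for f in fs:
    H=hsv(f);h,s,v=H[...,0],H[...,1],H[...,2];C=cloud(f)
    m=(h>18)&(h<32)&(s>140)&(v>90); p=C[m]
    bar=p[p[:,2]<225]; c=bar.mean(0);dd=np.linalg.svd((bar-c)[:,:2])[2][0];print('bar',c.round(1),dd,np.degrees(np.arctan2(dd[1],dd[0])))
    t=p[p[:,2]>230];print('tab',len(t),t.mean(0).round(1),t.min(0).round(0),t.max(0).round(0))
    # red
    m=((h<5)|(h>174))&(s>150)&(v>80);p=C[m];p=p[(abs(p[:,0]-478)<60)&(abs(p[:,1]+252)<60)&(p[:,2]>60)]
    t=p[p[:,2]>95];x=cv2.minAreaRect(t[:,:2].astype(np.float32));print('red',len(t),t.mean(0).round(1),x)
    # stand lip: whiteish points around z 30
    m=(s<40)&(v>190);p=C[m];p=p[(abs(p[:,0]-478)<90)&(abs(p[:,1]+252)<70)&(p[:,2]>12)&(p[:,2]<50)];x=cv2.minAreaRect(p[:,:2].astype(np.float32));print('stand',len(p),p.mean(0).round(1),x)
    print(v[cv2.boundingRect((m).astype(np.uint8))[1]].max())
E
```

```text
plane [559.2  25.4 200.3] [-0.439 -0.202  0.875] tilt 28.9 az -155.4 150 ell [241.28 165.84] [18.7 22.9]
plane [557.1  22.2 197.9] [-0.443 -0.224  0.868] tilt 29.8 az -153.2 180 ell [238.84 201.64] [22.2 23.7]
ellc [554.6  30.9 203.6] [[-0.02, 0.01], [0.01, -0.02]]
hole [[248.24, 159.81], [237.9, 192.38]] [587.   35.3 219.5] [[-0.09, 0.03], [0.03, -0.09]]
hole [[235.05, 171.83], [239.29, 209.56]] [526.9  28.9 184.7] [[0.18, -0.05], [-0.05, 0.18]]
mid [557.   32.1 202.1] len 69.75634593378588 [-0.86212463 -0.09184644 -0.49830247]
bar [527.4  65.9 214.3] [ 0.46321673 -0.88624504] -62.40512747195851
tab 28 [493.6  88.4 245.7] [481.  76. 232.] [508. 102. 258.]
red 69 [ 480.  -254.9   99.4] ((479.4947204589844, -253.43185424804688), (61.53119659423828, 21.280380249023438), 9.343331336975098)
stand 23 [ 482.7 -255.2   26. ] ((485.9463806152344, -255.71499633789062), (111.14845275878906, 48.20516586303711), 3.4812424182891846)
194
bar [524.7  72.5 214. ] [-0.48178416  0.87628992] 118.80199319324255
tab 29 [488.5  88.6 294.2] [275. -57. 230.] [ 514.  107. 1575.]
red 56 [ 478.8 -250.1  100.5] ((479.67071533203125, -250.36500549316406), (56.985050201416016, 16.27520751953125), 11.486654281616211)
stand 0 [nan nan nan] ((0.0, 0.0), (0.0, 0.0), 0.0)
192<stdin>:19: RuntimeWarning: Mean of empty slice.
  ret = um.true_divide(
```

```bash
cat >> h.py <<'E'
from scipy.spatial.transform import Rotation as Ro
az=np.radians(-153); n=np.array([.5*np.cos(az),.5*np.sin(az),np.sqrt(.75)])
yk=np.array([np.cos(np.radians(117)),np.sin(np.radians(117)),0]); xk=np.cross(yk,n)
RC=np.array([556.5,31.8,201.5])
def go(p,R):
    s=env.state(); R0=Ro.from_euler('xyz',s['ee_rot'],degrees=True)
    d=(np.asarray(p)-s['ee_pos']); rv=(Ro.from_matrix(R)*R0.inv()).as_rotvec(degrees=True)
    print('shift',(d/500).round(4),'turn',(rv/60).round(4),'mm',d.round(1),'deg',rv.round(1))
E
python3 - <<'E'
from h import *
for nm in('side','top'):
    f=load(nm);H=hsv(f);h,s,v=H[...,0],H[...,1],H[...,2];C=cloud(f)
    m=(h>18)&(h<32)&(s>130)&(v>80)&(f['depth']>0); p=C[m]; q=(p-RC)@np.array([xk,yk,n]).T
    q=q[abs(q[:,2])<100]
    t=q[q[:,2]>28];b=q[q[:,2]<22]
    print(nm,'tab',len(t),np.percentile(t,[5,50,95],axis=0).round(1).tolist(),'bar',np.percentile(b,[3,50,97],axis=0).round(1).tolist())
    print(np.round(t[np.argsort(-t[:,2])][:12],0).tolist())
    for c,z0,w in (('bottle',(690,230,100),0),('beaker',(590,-290,90),0)):
        print(c,proj(f,np.array(z0,float)))
f=load('top');C=cloud(f);print('bottle',C[165:170,168:174].reshape(-1,3)[::6].round(0).tolist(),'beaker',C[196,312:322:3].round(0).tolist())
print(xk,yk,n)
E
```

```text
side tab 38 [[-15.4, 72.1, 31.4], [-4.5, 77.1, 52.0], [4.7, 88.4, 62.8]] bar [[-11.8, 6.0, 7.0], [-2.5, 40.8, 15.9], [7.6, 77.7, 20.6]]
[[-10.0, 72.0, 67.0], [-13.0, 82.0, 64.0], [-7.0, 81.0, 63.0], [5.0, 75.0, 62.0], [-10.0, 81.0, 60.0], [4.0, 81.0, 59.0], [-3.0, 77.0, 58.0], [1.0, 80.0, 57.0], [-15.0, 73.0, 57.0], [5.0, 72.0, 57.0], [-1.0, 84.0, 57.0], [-4.0, 82.0, 56.0]]
bottle [251.91240689 150.82666482]
beaker [286.5981631  237.04391154]
top tab 28 [[-12.7, 77.6, 40.3], [0.9, 82.7, 56.3], [10.9, 88.2, 60.6]] bar [[-15.2, 8.7, 8.8], [-2.1, 48.2, 15.9], [7.5, 99.6, 20.3]]
[[-8.0, 84.0, 61.0], [8.0, 81.0, 61.0], [-4.0, 82.0, 60.0], [-10.0, 80.0, 60.0], [-10.0, 88.0, 60.0], [-1.0, 81.0, 60.0], [-7.0, 87.0, 59.0], [10.0, 80.0, 58.0], [3.0, 83.0, 58.0], [-12.0, 77.0, 58.0], [-3.0, 77.0, 58.0], [-0.0, 84.0, 57.0]]
bottle [193.99389064 172.68460817]
beaker [319.07746561 202.05567338]
bottle [[700.0, 325.0, 161.0], [702.0, 330.0, 141.0], [698.0, 329.0, 142.0], [694.0, 329.0, 139.0], [692.0, 330.0, 133.0]] beaker [[633.0, -272.0, 6.0], [634.0, -285.0, 6.0], [636.0, -299.0, 1.0], [636.0, -312.0, 3.0]]
[0.77163428 0.39316731 0.5       ] [-0.4539905   0.89100652  0.        ] [-0.44550326 -0.22699525  0.8660254 ]
```

Run:
```python
from h import *
R=np.array([xk,-yk,-n]).T
g=RC-1.5*xk+81*yk
for k in(120,27): print((g+k*n).round(1)); go(g+k*n,R)
print((60*yk/500).round(4),(93*n/500).round(4))
```

```text
[465.1  76.1 304.7]
shift [0.5548 1.2384 0.1829] turn [ 0.1944 -0.461   0.1287] mm [277.4 619.2  91.5] deg [ 11.7 -27.7   7.7]
[506.5  97.3 224.1]
shift [0.6376 1.2806 0.0219] turn [ 0.1944 -0.461   0.1287] mm [318.8 640.3  10.9] deg [ 11.7 -27.7   7.7]
[-0.0545  0.1069  0.    ] [-0.0829 -0.0422  0.1611]
```

>>> {"name": "send_rows", "arguments": {"motion": [[0.28,0.64,0.18,0.1,-0.23,0.06,0.3],[0.28,0.64,0.18,0.1,-0.23,0.06,0.3],[0.28,0.64,0.18,0.1,-0.23,0.06,0.3],[0.28,0.64,0.18,0.1,-0.23,0.06,0.3],[0.28,0.64,0.18,0.1,-0.23,0.06,0.3],[0.28,0.64,0.18,0.1,-0.23,0.06,0.3],[0.28,0.64,0.18,0.1,-0.23,0.06,0.3],[0.28,0.64,0.18,0.1,-0.23,0.06,0.3]]}}

```text
time_s: 1.1
ee_pos: [327.6, -223.8, 303.6]
ee_rot: [-179.3, -15.0, 22.6]
force: [-0.2, -0.2, 0.5]
gripper_width: 59.1
gripper_force: 0.0
```

```bash
cat > k.py <<'E'
from h import *
R=np.array([xk,-yk,-n]).T
g=RC-1.5*xk+81*yk
for k in(120,27): go(g+k*n,R)
E
python3 k.py
```

```text
shift [0.2751 0.5998 0.0022] turn [ 0.0953 -0.2318  0.0681] mm [137.5 299.9   1.1] deg [  5.7 -13.9   4.1]
shift [ 0.3579  0.642  -0.1589] turn [ 0.0953 -0.2318  0.0681] mm [179.  321.  -79.5] deg [  5.7 -13.9   4.1]
```

>>> {"name": "send_rows", "arguments": {"motion": [[0.275,0.6,0.002,0.095,-0.232,0.068,0.0],[0.275,0.6,0.002,0.095,-0.232,0.068,0.0],[0.275,0.6,0.002,0.095,-0.232,0.068,0.0],[0.275,0.6,0.002,0.095,-0.232,0.068,0.0],[0.275,0.6,0.002,0.095,-0.232,0.068,0.0],[0.275,0.6,0.002,0.095,-0.232,0.068,0.0],[0.275,0.6,0.002,0.095,-0.232,0.068,0.0],[0.3,0.615,-0.05,0.095,-0.232,0.068,0.0],[0.33,0.629,-0.105,0.095,-0.232,0.068,0.0],[0.358,0.642,-0.158,0.095,-0.232,0.068,0.0],[0.358,0.642,-0.158,0.095,-0.232,0.068,0.0],[0.358,0.642,-0.158,0.095,-0.232,0.068,0.0]]}}

```text
time_s: 2.6
ee_pos: [507.2, 95.9, 225.6]
ee_rot: [180.0, -30.1, 26.9]
force: [0.2, 0.1, 0.3]
gripper_width: 45.5
gripper_force: 0.0
```

Run:
```python
from h import *
print(env.state()['force'],env.state()['qpos'].round(0))
a=grab('side')
u,w=proj(a,RC+80*yk+30*n).astype(int);print(u-60,w-45)
cv2.imwrite('pics/k1.png',cv2.cvtColor(cv2.resize(a['pixels'][w-45:w+45,u-60:u+60],(720,540),interpolation=2),4))
```

```text
[0.22446588 0.07917049 0.31950145] [  1.  -0. 118.  21.  37.  50.]
163 110
```

View pics/k1.png

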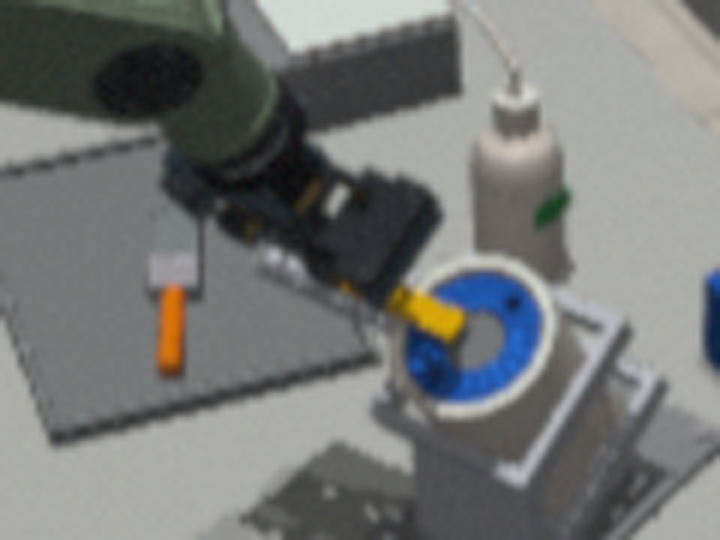

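The picture shows the fingers straddling the yellow tab at about crop (350,290). Next I close and pull.

>>> {"name": "send_rows", "arguments": {"motion": [[0,0,0,0,0,0,-1],[0,0,0,0,0,0,-1],[0,0,0,0,0,0,-1],[0,0,0,0,0,0,-1],[0,0,0,0,0,0,-1],[0,0,0,0,0,0,-1],[0,0,0,0,0,0,-1]], "squeeze": 20}}

```text
time_s: 3.52
ee_pos: [506.8, 97.8, 225.2]
ee_rot: [-180.0, -30.1, 27.0]
force: [-2.4, 0.5, 3.0]
gripper_width: 12.3
gripper_force: 20.0
```

>>> {"name": "send_rows", "arguments": {"motion": [[-0.01,0.02,0,0,0,0,-1],[-0.02,0.04,0,0,0,0,-1],[-0.03,0.06,0,0,0,0,-1],[-0.04,0.08,0,0,0,0,-1],[-0.047,0.093,0,0,0,0,-1],[-0.052,0.102,0,0,0,0,-1],[-0.053,0.104,0,0,0,0,-1],[-0.053,0.104,0,0,0,0,-1]]}}

```text
time_s: 4.53
ee_pos: [479.4, 148.4, 225.1]
ee_rot: [179.8, -30.0, 27.1]
force: [-8.6, -8.5, 9.4]
gripper_width: 12.1
gripper_force: 20.1
```

>>> {"name": "send_rows", "arguments": {"motion": [[-0.002,0.005,0,0,0,0,-1],[-0.004,0.008,0,0,0,0,-1],[-0.004,0.008,0,0,0,0,-1]]}}

```text
time_s: 4.9
ee_pos: [479.4, 148.6, 225.0]
ee_rot: [179.2, -30.0, 27.4]
force: [-2.0, -28.6, 7.2]
gripper_width: 12.4
gripper_force: 20.1
```

>>> {"name": "send_rows", "arguments": {"motion": [[0.003,-0.006,0,0,0,0,0],[0.003,-0.006,0,0,0,0,0],[0.003,-0.006,0,0,0,0,0],[-0.08,-0.046,0.16,0,0,0,0.3],[-0.08,-0.046,0.16,0,0,0,0.3],[-0.08,-0.046,0.16,0,0,0,0.3],[-0.08,-0.3,0.16,0,0,0,0.3],[-0.08,-0.6,0.16,-0.1,0.25,-0.13,0.3],[-0.08,-0.6,0.16,-0.1,0.25,-0.13,0.3],[-0.08,-0.6,0.16,-0.1,0.25,-0.13,0.3],[-0.08,-0.6,0.16,-0.1,0.25,-0.13,0.3],[-0.08,-0.6,0.16,-0.1,0.25,-0.13,0.3]]}}

```text
time_s: 6.4
ee_pos: [438.5, -147.7, 302.7]
ee_rot: [-179.5, -13.8, 18.8]
force: [-0.0, 0.5, 0.1]
gripper_width: 59.5
gripper_force: 0.0
```

Run:
```python
from m2 import *
a=grab('side');b=grab('top');fs=[a,b]
np.savez('s1.npz',**a);np.savez('t1.npz',**b)
for f in fs:
    H=hsv(f);h,s,v=H[...,0],H[...,1],H[...,2];C=cloud(f)
    m=(h>18)&(h<32)&(s>130)&(v>80)&(f['depth']>0); q=(C[m]-RC)@np.array([xk,yk,n]).T
    q=q[abs(q[:,2])<100];bb=q[q[:,2]<22];t=q[q[:,2]>28]
    print('keeper bar',np.percentile(bb,[3,50,97],axis=0).round(1).tolist(),np.median(t,0))
r=ringfit(fs);X,res=tri(fs,[r[0][1][0],r[1][1][0]]);print('ellc',X.round(1),res)
hs=[]
for q in (((248.24,159.8),(237.9,192.38)),((235.1,171.8),(239.3,209.6))):
    uv=[darkc(f,*p) for f,p in zip(fs,q)];X,res=tri(fs,uv);hs.append(X);print('hole',np.round(uv,2).tolist(),X.round(1),res)
d=hs[1]-hs[0];print('mid',((hs[0]+hs[1])/2).round(1),'len',np.linalg.norm(d),d/np.linalg.norm(d))
# red top face
cs=[]
for f in fs:
    H=hsv(f);h,s,v=H[...,0],H[...,1],H[...,2];C=cloud(f)
    m=((h<6)|(h>174))&(s>140)&(v>60)&(abs(C[...,0]-478)<60)&(abs(C[...,1]+252)<60)&(C[...,2]>50)
    t=C[m];t=t[t[:,2]>92];print('red',len(t),t.mean(0).round(1),t[:,2].max(),cv2.minAreaRect(t[:,:2].astype(np.float32)))
    V=np.where(m,v,0);print(V[m].reshape(-1)[::8])
    ys,xs=np.where(m);sub=f['pixels'][ys.min():ys.max()+1,xs.min():xs.max()+1,0];print(xs.min(),ys.min());print(sub)
go([430,-200,300],Ro.from_euler('xyz',[180,0,10.5],degrees=True).as_matrix())
```

```text
Traceback (most recent call last):
IndexError: index -1 is out of bounds for axis 0 with size 0
```

Run:
```python
from h import *
f=load('side')
for nm in('side','top'):
    f=load(nm);H=hsv(f);h,s,v=H[...,0],H[...,1],H[...,2];C=cloud(f)
    m=((h<6)|(h>174))&(s>140)&(v>60)&(abs(C[...,0]-478)<60)&(abs(C[...,1]+252)<60)&(C[...,2]>50)
    print(m.sum(),nm)
go([479.5,-252,150],Ro.from_euler('xyz',[180,0,10.5],degrees=True).as_matrix())
go([479.5,-252,62],Ro.from_euler('xyz',[180,0,10.5],degrees=True).as_matrix())
```

```text
144 side
7 top
shift [ 0.0825 -0.2126 -0.307 ] turn [-0.0666  0.2209 -0.1412] mm [  41.3 -106.3 -153.5] deg [-4.  13.3 -8.5]
shift [ 0.0825 -0.2126 -0.483 ] turn [-0.0666  0.2209 -0.1412] mm [  41.3 -106.3 -241.5] deg [-4.  13.3 -8.5]
```

>>> {"name": "send_rows", "arguments": {"motion": [[0.08,-0.21,-0.1,-0.066,0.221,-0.141,0.3],[0.08,-0.21,-0.2,-0.066,0.221,-0.141,0.3],[0.082,-0.213,-0.3,-0.066,0.221,-0.141,0.3],[0.082,-0.213,-0.307,-0.066,0.221,-0.141,0.3],[0.082,-0.213,-0.307,-0.066,0.221,-0.141,0.3],[0.082,-0.213,-0.307,-0.066,0.221,-0.141,0.3]]}}

```text
time_s: 7.25
ee_pos: [480.3, -252.2, 152.7]
ee_rot: [179.8, -0.2, 10.6]
force: [0.2, 0.5, -0.3]
gripper_width: 59.5
gripper_force: 0.0
```

Run:
```python
from h import *
a=grab('side')
u,w=proj(a,np.array([480,-252,80.])).astype(int);print(u-40,w-30)
cv2.imwrite('pics/sp1.png',cv2.cvtColor(cv2.resize(a['pixels'][w-30:w+30,u-40:u+40],(720,540),interpolation=2),4))
R=Ro.from_euler('xyz',[180,0,10.5],degrees=True).as_matrix()
go([479.5,-252,62],R)
```

```text
214 211
shift [-0.0017  0.0009 -0.1821] turn [ 0.0027  0.0045 -0.0019] mm [ -0.8   0.5 -91.1] deg [ 0.2  0.3 -0.1]
```

View pics/sp1.png

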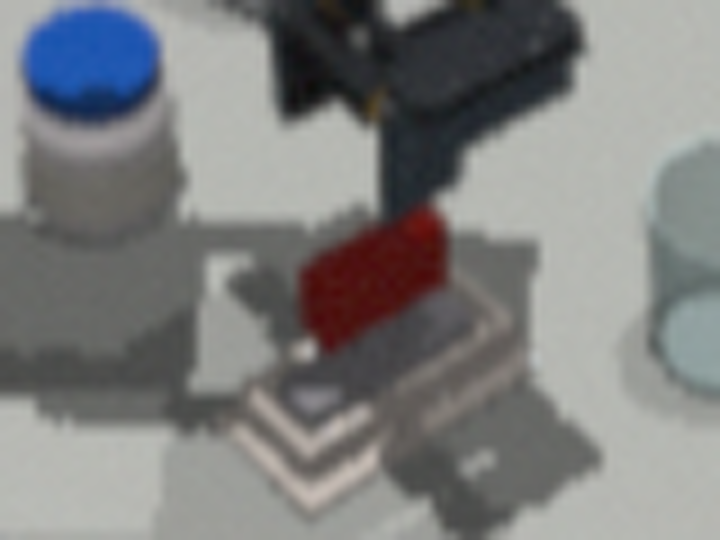

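The picture shows the open gripper above and centred on the red grip (375,275), so I go down and grip.

>>> {"name": "send_rows", "arguments": {"motion": [[-0.001,0.001,-0.07,0,0.004,0,0.3],[-0.001,0.001,-0.14,0,0.004,0,0.3],[-0.001,0.001,-0.18,0,0.004,0,0.3],[-0.001,0.001,-0.182,0,0.004,0,0.3],[-0.001,0.001,-0.182,0,0.004,0,0.3],[-0.001,0.001,-0.182,0,0.004,0,0],[-0.001,0.001,-0.182,0,0.004,0,-1],[-0.001,0.001,-0.182,0,0.004,0,-1],[-0.001,0.001,-0.182,0,0.004,0,-1],[-0.001,0.001,-0.182,0,0.004,0,-1],[-0.001,0.001,-0.182,0,0.004,0,-1],[-0.001,0.001,-0.182,0,0.004,0,-1]], "squeeze": 55}}

```text
time_s: 8.8
ee_pos: [478.9, -252.6, 60.6]
ee_rot: [179.9, 0.1, 10.5]
force: [-0.1, -0.3, 1.7]
gripper_width: 19.9
gripper_force: 55.0
```

```bash
python3 -c "
from h import *
s=env.state();print(s['ee_pos'],s['ee_rot'],s['force'],s['gripper_width'],s['torque'])"
```

```text
[ 478.901078   -252.59226509   60.57778517] [1.79922218e+02 1.34220781e-01 1.05412872e+01] [-0.08129284 -0.25479679  1.66333948] 19.8562362367661 [ 0.01172121  0.10252503 -0.04811337]
```

>>> {"name": "send_rows", "arguments": {"motion": [[0,0,0.05,0,0,0,-1],[0,0,0.12,0,0,0,-1],[0,0,0.24,0,0,0,-1],[0,0,0.36,0,0,0,-1],[-0.2,-0.2,0.42,0,0,0,-1],[-0.46,-0.46,0.42,0,0,0,-1],[-0.46,-0.46,0.42,0,0,0,-1],[-0.46,-0.46,0.42,0,0,0,-1],[-0.46,-0.46,0.42,0,0,0,-1],[-0.46,-0.46,0.42,0,0,0,-1],[-0.46,-0.46,0.42,0,0,0,-1],[-0.46,-0.46,0.42,0,0,0,-1]]}}

```text
time_s: 10.3
ee_pos: [249.8, -481.2, 270.0]
ee_rot: [-180.0, 0.1, 10.6]
force: [0.4, -0.1, -3.4]
gripper_width: 20.0
gripper_force: 55.0
```

Run:
```python
from m2 import *
a=grab('side');b=grab('top');fs=[a,b]
for f in fs:
    H=hsv(f);h,s,v=H[...,0],H[...,1],H[...,2];C=cloud(f)
    m=(h>18)&(h<32)&(s>130)&(v>80)&(f['depth']>0); q=(C[m]-RC)@np.array([xk,yk,n]).T
    q=q[abs(q[:,2])<100];bb=q[q[:,2]<22]
    print('keeper bar',len(bb),np.percentile(bb,[3,50,97],axis=0).round(1).tolist() if len(bb) else 0)
r=ringfit(fs);X,res=tri(fs,[r[0][1][0],r[1][1][0]]);print('ellc',X.round(1),res)
hs=[]
for q in (((248.24,159.8),(237.9,192.38)),((235.1,171.8),(239.3,209.6))):
    uv=[darkc(f,*p) for f,p in zip(fs,q)];X,res=tri(fs,uv);hs.append(X);print('hole',np.round(uv,2).tolist(),X.round(1),res)
d=hs[1]-hs[0];print('mid',((hs[0]+hs[1])/2).round(1),'len',np.linalg.norm(d),d/np.linalg.norm(d))
o=[]
for f in fs:
    u,w=proj(f,RC).astype(int);print(u-25,w-20);o.append(cv2.resize(f['pixels'][w-20:w+20,u-25:u+25],(400,320),interpolation=0))
cv2.imwrite('pics/ring2.png',cv2.cvtColor(np.hstack(o),4))
```

```text
keeper bar 78 [[-13.2, 66.9, 9.8], [-3.1, 98.8, 16.6], [8.8, 134.4, 21.4]]
keeper bar 111 [[-13.9, 67.1, 11.1], [-3.4, 103.8, 16.5], [6.1, 156.8, 21.7]]
plane [552.1  37.4 197. ] [-0.123  0.974  0.188] tilt 79.2 az 97.2 40 ell [241.2  165.83] [18.8 23. ]
plane [553.2  28.9 197.5] [-0.44  -0.232  0.867] tilt 29.8 az -152.2 225 ell [238.78 201.64] [22.3 23.7]
ellc [554.5  31.2 203.5] [[0.0, -0.0], [-0.0, 0.0]]
hole [[248.23, 159.86], [237.85, 192.4]] [587.1  35.6 219.1] [[-0.09, 0.03], [0.03, -0.1]]
hole [[235.01, 171.92], [239.29, 209.67]] [526.6  28.9 184.4] [[0.16, -0.04], [-0.05, 0.17]]
mid [556.8  32.2 201.7] len 70.02305838795657 [-0.86338654 -0.0945522  -0.49560424]
216 146
213 181
```

View pics/ring2.png

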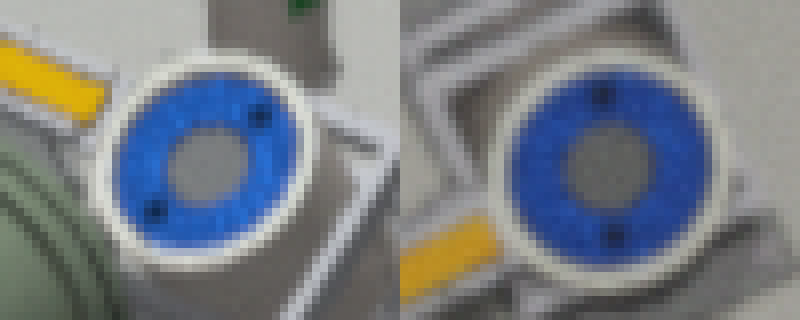

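The keeper is out (bar end at y≈67 mm, clear of the ring). Holes are at side crop (260,113) and (155,210), top crop (602,93) and (614,236). Next is a hover over the ring.

```bash
sed -i 's/^RC=.*/RC=np.array([556.5,32.1,201.8])/' h.py
cat >> h.py <<'E'
dx=np.array([.863,.0946,.4956]);dx-=n*(n@dx);dx/=np.linalg.norm(dx)
Rr=np.array([dx,np.cross(-n,dx),-n]).T
E
python3 - <<'E'
from h import *
print(env.state()['qpos'].round(1),dx,np.cross(-n,dx))
for k in(120,64): go(RC+k*n,Rr)
E
```

```text
[-63.7  13.6  88.1  -0.1  78.3  15.7] [0.87388802 0.09993987 0.47574336] [ 0.19454195 -0.96875445 -0.15384489]
shift [0.5061 0.9723 0.0708] turn [ 0.2339 -0.4443 -0.0259] mm [253.  486.2  35.4] deg [ 14.  -26.7  -1.6]
shift [ 0.556   0.9978 -0.0262] turn [ 0.2339 -0.4443 -0.0259] mm [278.  498.9 -13.1] deg [ 14.  -26.7  -1.6]
```

>>> {"name": "send_rows", "arguments": {"motion": [[0.15,0.2,0.1,0.05,-0.1,0,-1],[0.3,0.5,0.1,0.15,-0.3,-0.01,-1],[0.506,0.972,0.071,0.234,-0.444,-0.026,-1],[0.506,0.972,0.071,0.234,-0.444,-0.026,-1],[0.506,0.972,0.071,0.234,-0.444,-0.026,-1],[0.506,0.972,0.071,0.234,-0.444,-0.026,-1],[0.506,0.972,0.071,0.234,-0.444,-0.026,-1],[0.506,0.972,0.071,0.234,-0.444,-0.026,-1],[0.506,0.972,0.071,0.234,-0.444,-0.026,-1],[0.506,0.972,0.071,0.234,-0.444,-0.026,-1],[0.506,0.972,0.071,0.234,-0.444,-0.026,-1],[0.506,0.972,0.071,0.234,-0.444,-0.026,-1],[0.506,0.972,0.071,0.234,-0.444,-0.026,-1],[0.556,0.998,-0.026,0.234,-0.444,-0.026,-1],[0.556,0.998,-0.026,0.234,-0.444,-0.026,-1],[0.556,0.998,-0.026,0.234,-0.444,-0.026,-1]]}}

```text
time_s: 12.4
ee_pos: [527.2, 15.7, 258.3]
ee_rot: [-169.9, -28.4, 6.3]
force: [0.8, -0.2, -1.2]
gripper_width: 19.5
gripper_force: 55.0
```

Run:
```python
from h import *
a=grab('side');b=grab('top');s=env.state()
R=Ro.from_euler('xyz',s['ee_rot'],degrees=True).as_matrix()
print(s['qpos'].round(0),s['force'].round(1)); go(RC+64*n,Rr);go(RC+38.6*n,Rr)
o=[]
for f in(a,b):
    u,w=proj(f,RC+20*n).astype(int);u-=3
    c=cv2.resize(f['pixels'][w-20:w+20,u-20:u+20],(400,400),interpolation=2)
    for k,col in((35,(255,0,255)),(-35,(255,0,255))):
        tip=s['ee_pos']+50.6*R[:,2]+k*R[:,0]; h=RC+k*dx
        for p,co in((tip,(255,0,255)),(h,(0,255,0)),(tip-12*R[:,2],(255,255,0))):
            q=((proj(f,p)-[u-20,w-20]+.5)*10).astype(int); cv2.circle(c,tuple(q),3,co,-1)
    o.append(c)
cv2.imwrite('pics/hover.png',cv2.cvtColor(np.hstack(o),4))
```

```text
[-11.   1. 112.  25.  46.  56.] [ 0.4 -0.6 -2.4]
shift [ 0.0011  0.0036 -0.0042] turn [0.     0.002  0.0033] mm [ 0.5  1.8 -2.1] deg [0.  0.1 0.2]
shift [ 0.0237  0.0152 -0.0482] turn [0.     0.002  0.0033] mm [ 11.8   7.6 -24.1] deg [0.  0.1 0.2]
```

View pics/hover.png

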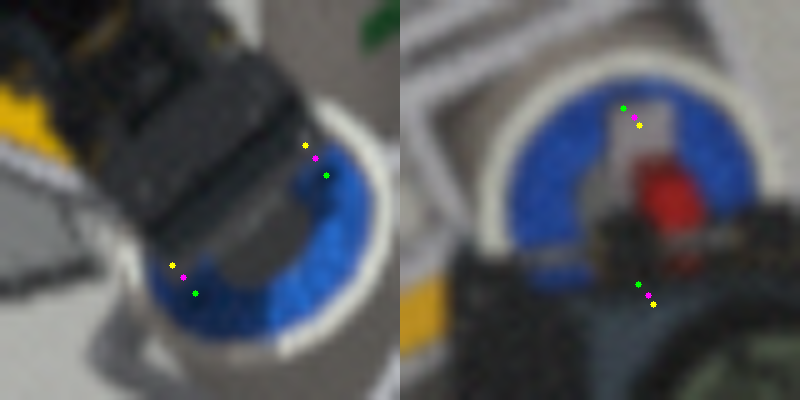

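Run:
```python
from h import *
f=load('top');s=env.state();R=Ro.from_euler('xyz',s['ee_rot'],degrees=True).as_matrix()
P=f['pixels'].astype(int)
p0=s['ee_pos']+24.6*R[:,2]   # crossbar top surface centre (tip -26)
for off in(-6,0,6):
    L=[]
    for k in range(20,62,3):
        q=proj(f,p0+k*R[:,0]+off*R[:,1]); c=cv2.getRectSubPix(f['pixels'][...,::1],(1,1),tuple(map(float,q)))[0,0]; L.append((k,int(c[0]),int(c[2])))
    print(off,L)
L=[]
for k in range(-27,28,3):
    q=proj(f,p0+36*R[:,0]+k*R[:,1]); c=cv2.getRectSubPix(f['pixels'],(1,1),tuple(map(float,q)))[0,0]; L.append((k,int(c[0]),int(c[2])))
print('across',L)
# red top edge: grip top at TCP-z  (grasp+20 => tcp -39 along tool z)
f2=load('top');
p1=s['ee_pos']-39.4*R[:,2]
for off in(-6,0,6):
    L=[]
    for k in range(16,50,3):
        q=proj(f,p1+k*R[:,0]+off*R[:,1]); c=cv2.getRectSubPix(f['pixels'],(1,1),tuple(map(float,q)))[0,0]; L.append((k,int(c[0]),int(c[2])))
    print('red',off,L)
```

```text
-6 [(20, 96, 71), (23, 104, 80), (26, 112, 95), (29, 119, 111), (32, 125, 123), (35, 126, 124), (38, 124, 123), (41, 119, 119), (44, 108, 111), (47, 84, 99), (50, 60, 102), (53, 63, 113), (56, 90, 127), (59, 132, 141)]
0 [(20, 94, 38), (23, 94, 49), (26, 104, 74), (29, 116, 100), (32, 125, 120), (35, 127, 124), (38, 125, 124), (41, 121, 122), (44, 110, 117), (47, 88, 111), (50, 59, 116), (53, 62, 126), (56, 95, 136), (59, 138, 149)]
6 [(20, 96, 33), (23, 90, 45), (26, 98, 72), (29, 110, 101), (32, 119, 119), (35, 122, 126), (38, 122, 127), (41, 123, 129), (44, 112, 128), (47, 91, 128), (50, 66, 131), (53, 73, 140), (56, 113, 150), (59, 146, 156)]
across [(-27, 34, 144), (-24, 33, 141), (-21, 35, 141), (-18, 42, 137), (-15, 60, 114), (-12, 97, 113), (-9, 118, 119), (-6, 126, 124), (-3, 127, 125), (0, 127, 124), (3, 128, 126), (6, 122, 126), (9, 102, 124), (12, 72, 126), (15, 45, 135), (18, 37, 144), (21, 33, 142), (24, 33, 135), (27, 41, 127)]
red -6 [(16, 75, 45), (19, 91, 36), (22, 106, 32), (25, 120, 30), (28, 130, 29), (31, 130, 30), (34, 120, 29), (37, 104, 29), (40, 96, 39), (43, 98, 59), (46, 106, 84), (49, 122, 115)]
red 0 [(16, 101, 58), (19, 124, 42), (22, 137, 35), (25, 142, 31), (28, 143, 30), (31, 140, 30), (34, 128, 31), (37, 101, 35), (40, 86, 49), (43, 81, 71), (46, 85, 96), (49, 95, 119)]
red 6 [(16, 92, 60), (19, 108, 44), (22, 121, 35), (25, 122, 38), (28, 116, 48), (31, 107, 60), (34, 93, 72), (37, 69, 88), (40, 54, 112), (43, 46, 130), (46, 43, 137), (49, 43, 138)]
```

The hover picture shows the crossbar over the upper hole (top crop (640,103)). Allowing for its visible end face, the edges agree with the model to about 1 mm, so I insert gently.

>>> {"name": "send_rows", "arguments": {"motion": [[0.001,0.0036,-0.004,0,0.002,0.003,-1],[0.008,0.007,-0.018,0,0.002,0.003,-1],[0.012,0.009,-0.025,0,0.002,0.003,-1],[0.012,0.009,-0.025,0,0.002,0.003,-1]]}}

```text
time_s: 13.0
ee_pos: [532.7, 21.2, 244.4]
ee_rot: [-169.9, -28.2, 6.6]
force: [-0.0, 0.4, -1.3]
gripper_width: 20.1
gripper_force: 55.0
```

>>> {"name": "send_rows", "arguments": {"motion": [[0.0025,0.0013,-0.0045,0,0,0,-1],[0.005,0.0026,-0.009,0,0,0,-1],[0.0075,0.0039,-0.0135,0,0,0,-1],[0.0075,0.0039,-0.0135,0,0,0,-1]]}}

```text
time_s: 13.5
ee_pos: [535.8, 22.5, 237.1]
ee_rot: [-169.9, -28.1, 6.6]
force: [-1.7, -2.8, -5.9]
gripper_width: 19.9
gripper_force: 55.0
```

```bash
cat > st.py <<'E'
from h import *
s=env.state();R=Ro.from_euler('xyz',s['ee_rot'],degrees=True).as_matrix()
B=np.array([dx,np.cross(n,dx),n]);print('tcp-RC in (dx,n x dx,n)',(B@(s['ee_pos']-RC)).round(1),'F',(B@s['force']).round(1),'M',(B@s['torque']).round(2),'ang',np.degrees(np.arctan2(R[:,0]@B[1],R[:,0]@dx)).round(1),'tilt',np.degrees(np.arccos(-R[:,2]@n)).round(1),'w',s['gripper_width'].round(1),s['time_s'])
E
python3 st.py; python3 -c "
from h import *
go(RC+38.6*n,Rr)"
```

```text
shift [ 0.0071  0.0016 -0.0037] turn [ 0.0009 -0.0052 -0.0016] mm [ 3.5  0.8 -1.8] deg [ 0.1 -0.3 -0.1]Traceback (most recent call last):
  File "st.py", line 3, in <module>
    B=np.array([dx,np.cross(n,dx),n]);print('tcp-RC in (dx,n x dx,n)',(B@(s['ee_pos']-RC)).round(1),'F',(B@s['force']).round(1),'M',(B@s['torque']).round(2),'ang',np.degrees(np.arctan2(R[:,0]@B[1],R[:,0]@dx)).round(1),'tilt',np.degrees(np.arccos(-R[:,2]@n)).round(1),'w',s['gripper_width'].round(1),s['time_s'])
                                                                                                                                                                                                                                                                               ^^^^^^^^^^^^^^^^^^^^^^^^
AttributeError: 'float' object has no attribute 'round'
```

```bash
sed -i "s/s\['gripper_width'\].round(1)/round(s['gripper_width'],1)/" st.py; python3 st.py
```

```text
tcp-RC in (dx,n x dx,n) [-2.3  0.2 41.9] F [-4.6 -3.3 -3.7] M [-1.    1.27  0.06] ang 0.0 tilt 0.3 w 19.9 13.5
```

>>> {"name": "send_rows", "arguments": {"motion": [[0.0018,0.0009,-0.0035,0,0,0,-1],[0.0036,0.0018,-0.007,0,0,0,-1],[0.0036,0.0018,-0.007,0,0,0,-1]]}}

```text
time_s: 13.88
ee_pos: [537.4, 23.5, 233.7]
ee_rot: [-169.9, -28.1, 6.6]
force: [-4.1, -4.6, -4.0]
gripper_width: 19.5
gripper_force: 55.0
```

```bash
python3 st.py
```

```text
tcp-RC in (dx,n x dx,n) [-2.3  0.3 38.1] F [-5.9 -4.3 -0.6] M [-1.02  1.45  0.11] ang 0.0 tilt 0.3 w 19.5 13.875
```

>>> {"name": "send_rows", "arguments": {"motion": [[0.0009,0.0005,-0.0017,0,0,0,-1],[0.0018,0.0009,-0.0035,0,0,0,-1],[0.0018,0.0009,-0.0035,0,0,0,-1]]}}

```text
time_s: 14.25
ee_pos: [537.7, 23.6, 233.5]
ee_rot: [-170.0, -28.1, 6.7]
force: [-12.8, -8.4, 8.4]
gripper_width: 20.0
gripper_force: 55.0
```

```bash
python3 st.py
```

```text
tcp-RC in (dx,n x dx,n) [-2.2  0.3 37.7] F [-8.1 -4.4 14.9] M [-1.01  2.55 -0.  ] ang 0.1 tilt 0.3 w 20.0 14.25
```

>>> {"name": "send_rows", "arguments": {"motion": [[-0.002,-0.0014,-0.0003,0,0,0,-1],[-0.004,-0.0028,-0.0005,0,0,0,-1],[-0.004,-0.0028,-0.0005,0,0,0,-1]]}}

```text
time_s: 14.62
ee_pos: [537.4, 23.2, 233.4]
ee_rot: [-169.8, -28.3, 6.5]
force: [-4.9, -1.2, 3.0]
gripper_width: 19.7
gripper_force: 55.0
```

```bash
python3 st.py
```

```text
tcp-RC in (dx,n x dx,n) [-2.6 -0.  38. ] F [-2.9  0.3  5. ] M [ 0.07  1.12 -0.03] ang -0.0 tilt 0.2 w 19.7 14.625
```

>>> {"name": "send_rows", "arguments": {"motion": [[-0.037,-0.019,0.072,-0.037,-0.019,0.072,-1]]}}

```text
time_s: 14.75
ee_pos: [518.2, 14.1, 266.6]
ee_rot: [-172.5, -28.7, 12.3]
force: [0.3, 0.0, -1.3]
gripper_width: 19.7
gripper_force: 55.0
```

I entered the turn in the shift columns as well, so the spanner came straight out along the axis by about 40 mm. Nothing was touched. I'll undo the turn first, then go straight back in.

>>> {"name": "send_rows", "arguments": {"motion": [[0,0,0,0.033,0.017,-0.064,-1],[0.015,0.008,-0.03,0.033,0.017,-0.064,-1],[0.02,0.01,-0.04,0.033,0.017,-0.064,-1],[0.02,0.01,-0.04,0.033,0.017,-0.064,-1]]}}

```text
time_s: 15.25
ee_pos: [529.0, 18.7, 248.3]
ee_rot: [-170.1, -28.3, 7.2]
force: [-0.6, -0.7, -2.8]
gripper_width: 19.5
gripper_force: 55.0
```

```bash
python3 st.py
```

```text
tcp-RC in (dx,n x dx,n) [-3.3 -0.5 55.6] F [-2. -1. -2.] M [-0.16  0.48  0.  ] ang 0.5 tilt 0.2 w 19.5 15.25
```

>>> {"name": "send_rows", "arguments": {"motion": [[0.006,0.003,-0.01,0,0,0,-1],[0.011,0.0055,-0.02,0,0,0,-1],[0.0164,0.008,-0.03,0,0,0,-1],[0.0167,0.0083,-0.031,0,0,0,-1],[0.0167,0.0083,-0.031,0,0,0,-1]]}}

```text
time_s: 15.88
ee_pos: [537.2, 22.6, 233.3]
ee_rot: [-170.2, -28.3, 7.2]
force: [-0.9, -0.8, -1.6]
gripper_width: 19.8
gripper_force: 55.0
```

```bash
python3 st.py
```

```text
tcp-RC in (dx,n x dx,n) [-2.8 -0.6 38.1] F [-1.6 -0.8 -0.8] M [-0.2   0.54 -0.02] ang 0.5 tilt 0.2 w 19.8 15.875
```

>>> {"name": "send_rows", "arguments": {"motion": [[0,0,0,-0.03,-0.015,0.058,-1],[0,0,0,-0.06,-0.03,0.116,-1],[0,0,0,-0.09,-0.045,0.174,-1],[0,0,0,-0.12,-0.06,0.232,-1],[0,0,0,-0.15,-0.076,0.29,-1],[0,0,0,-0.18,-0.091,0.348,-1],[0,0,0,-0.21,-0.106,0.406,-1],[0,0,0,-0.21,-0.106,0.406,-1]]}}

```text
time_s: 16.88
ee_pos: [537.4, 21.8, 233.3]
ee_rot: [173.8, -29.2, 39.3]
force: [-1.4, -4.2, -1.8]
gripper_width: 19.8
gripper_force: 55.0
```

```bash
python3 st.py
```

```text
tcp-RC in (dx,n x dx,n) [-2.7 -1.4 38.1] F [-2.5 -4.1  0.1] M [-1.01  0.59 -0.11] ang 28.7 tilt 0.3 w 19.8 16.875
```

>>> {"name": "send_rows", "arguments": {"motion": [[0,0,0,-0.03,-0.015,0.058,-1],[0,0,0,-0.06,-0.03,0.116,-1],[0,0,0,-0.09,-0.045,0.174,-1],[0,0,0,-0.12,-0.06,0.232,-1],[0,0,0,-0.15,-0.076,0.29,-1],[0,0,0,-0.15,-0.076,0.29,-1]]}}

```text
time_s: 17.62
ee_pos: [537.6, 21.6, 233.4]
ee_rot: [163.4, -25.1, 61.5]
force: [-1.6, -5.3, -1.1]
gripper_width: 19.5
gripper_force: 55.0
```

```bash
python3 st.py
```

```text
tcp-RC in (dx,n x dx,n) [-2.6 -1.7 38.2] F [-2.5 -4.9  1. ] M [-1.24  0.56 -0.06] ang 48.8 tilt 0.3 w 19.5 17.625
```

>>> {"name": "send_rows", "arguments": {"motion": [[0,0,0,-0.022,-0.011,0.043,-1],[0,0,0,-0.045,-0.023,0.087,-1],[0,0,0,-0.067,-0.034,0.13,-1],[0,0,0,-0.067,-0.034,0.13,-1]]}}

```text
time_s: 18.12
ee_pos: [537.7, 21.4, 233.6]
ee_rot: [159.6, -22.2, 70.8]
force: [-0.9, -5.6, -0.6]
gripper_width: 19.7
gripper_force: 55.0
```

```bash
python3 st.py
```

```text
tcp-RC in (dx,n x dx,n) [-2.4 -1.8 38.3] F [-1.6 -5.4  1.2] M [-1.29  0.55 -0.07] ang 57.8 tilt 0.4 w 19.7 18.125
```

>>> {"name": "send_rows", "arguments": {"motion": [[0,0,0,-0.022,-0.011,0.043,-1],[0,0,0,-0.045,-0.023,0.087,-1],[0,0,0,-0.067,-0.034,0.13,-1],[0,0,0,-0.067,-0.034,0.13,-1]]}}

```text
time_s: 18.62
ee_pos: [537.9, 21.5, 233.7]
ee_rot: [156.5, -19.1, 79.3]
force: [-2.0, -7.8, 0.3]
gripper_width: 20.5
gripper_force: 56.0
```

```bash
python3 st.py
```

```text
tcp-RC in (dx,n x dx,n) [-2.1 -1.7 38.4] F [-2.4 -7.1  2.9] M [-1.42  0.58 -2.03] ang 66.3 tilt 0.3 w 20.5 18.625
```

M about the axis jumped to −2 N m, so the ring is at its stop after about 66°. I relieve the torque and withdraw along the axis.

>>> {"name": "send_rows", "arguments": {"motion": [[0,0,0,0.012,0.006,-0.022,-1],[0,0,0,0.024,0.012,-0.046,-1],[0,0,0,0.024,0.012,-0.046,-1]]}}

```text
time_s: 19.0
ee_pos: [537.9, 21.4, 233.7]
ee_rot: [157.5, -20.2, 76.5]
force: [-1.6, -5.9, -0.5]
gripper_width: 19.8
gripper_force: 54.8
```

```bash
python3 st.py
```

```text
tcp-RC in (dx,n x dx,n) [-2.1 -1.8 38.3] F [-2.2 -5.5  1.6] M [-1.28  0.53 -0.45] ang 63.5 tilt 0.4 w 19.8 19.0
```

>>> {"name": "send_rows", "arguments": {"motion": [[0,0,0,0.008,0.004,-0.015,-1],[0,0,0,0.008,0.004,-0.015,-1],[-0.02,-0.01,0.039,0.008,0.004,-0.015,-1],[-0.05,-0.026,0.098,0.008,0.004,-0.015,-1],[-0.09,-0.046,0.175,0.008,0.004,-0.015,-1],[-0.09,-0.046,0.175,0.008,0.004,-0.015,-1],[-0.09,-0.046,0.175,0.008,0.004,-0.015,-1]]}}

```text
time_s: 19.88
ee_pos: [491.6, -0.0, 319.4]
ee_rot: [158.1, -20.6, 75.6]
force: [0.5, 0.0, -2.2]
gripper_width: 19.8
gripper_force: 54.9
```

```bash
cat > k2.py <<'E'
from h import *
R=Ro.from_euler('xyz',[179.9,.1,10.5],degrees=True).as_matrix()
go([478.9,-252.6,200],R);go([478.9,-252.6,61],R)
print(env.state()['qpos'].round(0),env.state()['gripper_width'])
E
python3 k2.py
```

```text
shift [-0.0255 -0.5051 -0.2388] turn [ 0.0312  0.5184 -0.9947] mm [ -12.7 -252.6 -119.4] deg [  1.9  31.1 -59.7]
shift [-0.0255 -0.5051 -0.5168] turn [ 0.0312  0.5184 -0.9947] mm [ -12.7 -252.6 -258.4] deg [  1.9  31.1 -59.7]
[-14.  -5. 108.  23.  56.  -5.] 19.797888422065544
```

>>> {"name": "send_rows", "arguments": {"motion": [[-0.2,-0.3,-0.03,0.015,0.26,-0.5,-1],[-0.4,-0.7,-0.06,0.031,0.518,-0.995,-1],[-0.48,-0.92,-0.06,0.031,0.518,-0.995,-1],[-0.48,-0.92,-0.06,0.031,0.518,-0.995,-1],[-0.48,-0.92,-0.06,0.031,0.518,-0.995,-1],[-0.48,-0.92,-0.06,0.031,0.518,-0.995,-1],[-0.48,-0.92,-0.06,0.031,0.518,-0.995,-1],[-0.48,-0.92,-0.06,0.031,0.518,-0.995,-1],[-0.48,-0.92,-0.06,0.031,0.518,-0.995,-1],[-0.48,-0.92,-0.06,0.031,0.518,-0.995,-1],[-0.48,-0.92,-0.06,0.031,0.518,-0.995,-1]]}}

```text
time_s: 21.25
ee_pos: [253.0, -459.1, 290.0]
ee_rot: [179.9, 0.1, 10.6]
force: [-0.1, -0.1, -1.7]
gripper_width: 19.7
gripper_force: 54.9
```

```bash
python3 - <<'E'
from h import *
a=grab('side');b=grab('top');o=[]
for f in (a,b):
    u,w=proj(f,RC).astype(int);o.append(cv2.resize(f['pixels'][w-20:w+20,u-25:u+25],(400,320),interpolation=2))
u,w=proj(a,env.state()['ee_pos']).astype(int);o2=cv2.resize(a['pixels'][w-16:w+16,u-20:u+20],(400,320),interpolation=2)
u,w=proj(a,np.array([480,-252,22.])).astype(int);o3=cv2.resize(a['pixels'][w-16:w+16,u-20:u+20],(400,320),interpolation=2)
cv2.imwrite('pics/ring3.png',cv2.cvtColor(cv2.resize(np.vstack([np.hstack(o),np.hstack([o2,o3])]),(740,592)),4))
E
python3 k2.py
```

```text
shift [ 0.4517  0.413  -0.1815] turn [ 0.0019  0.001  -0.0027] mm [225.8 206.5 -90.8] deg [ 0.1  0.1 -0.2]
shift [ 0.4517  0.413  -0.4595] turn [ 0.0019  0.001  -0.0027] mm [ 225.8  206.5 -229.8] deg [ 0.1  0.1 -0.2]
[-62.  11.  88.  -0.  80.  17.] 19.551111841827865
```

View pics/ring3.png

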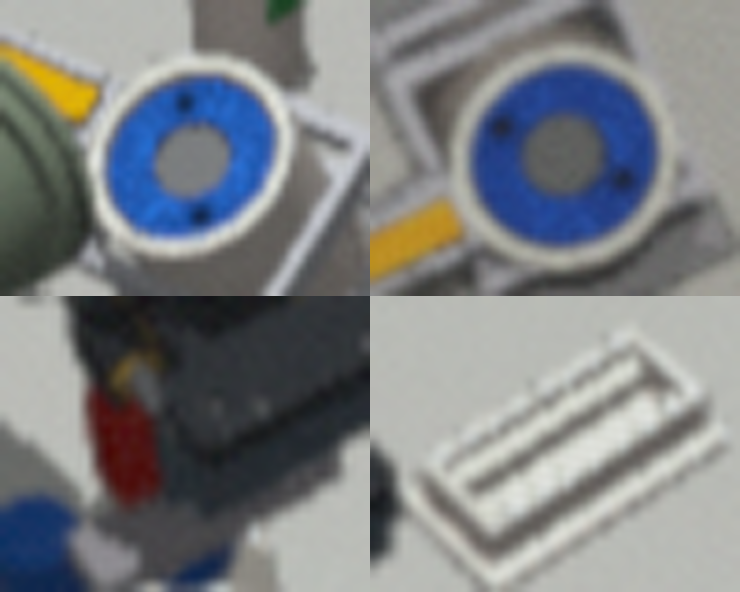

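The ring has turned (holes now at side (185,103)/(200,213), top (500,127)/(623,178)) and the keeper is clear. The white stand is empty and the spanner is still held. Now I return it to the grasp pose.

>>> {"name": "send_rows", "arguments": {"motion": [[0.12,0.11,-0.05,0,0,-0.003,-1],[0.24,0.22,-0.1,0,0,-0.003,-1],[0.36,0.33,-0.15,0,0,-0.003,-1],[0.452,0.413,-0.182,0,0,-0.003,-1],[0.452,0.413,-0.182,0,0,-0.003,-1],[0.452,0.413,-0.23,0,0,-0.003,-1],[0.452,0.413,-0.3,0,0,-0.003,-1],[0.452,0.413,-0.36,0,0,-0.003,-1],[0.452,0.413,-0.36,0,0,-0.003,-1],[0.452,0.413,-0.36,0,0,-0.003,-1]]}}

```text
time_s: 22.6
ee_pos: [479.2, -253.8, 112.2]
ee_rot: [179.7, -0.0, 10.4]
force: [-0.2, -0.9, -2.2]
gripper_width: 19.7
gripper_force: 54.9
```

```bash
python3 k2.py
```

```text
shift [-0.0006  0.0025  0.1756] turn [0.0035 0.0029 0.0013] mm [-0.3  1.2 87.8] deg [0.2 0.2 0.1]
shift [-0.0006  0.0025 -0.1024] turn [0.0035 0.0029 0.0013] mm [ -0.3   1.2 -51.2] deg [0.2 0.2 0.1]
[-29.  20. 103.  -0.  57.  51.] 19.707408043310398
```

>>> {"name": "send_rows", "arguments": {"motion": [[-0.001,0.0024,-0.02,0.003,0.003,0,-1],[-0.001,0.0024,-0.04,0.003,0.003,0,-1],[-0.001,0.0024,-0.06,0.003,0.003,0,-1],[-0.001,0.0024,-0.075,0.003,0.003,0,-1],[-0.001,0.0024,-0.085,0.003,0.003,0,-1],[-0.001,0.0024,-0.085,0.003,0.003,0,-1]]}}

```text
time_s: 23.35
ee_pos: [477.5, -252.6, 67.8]
ee_rot: [180.0, 0.3, 10.4]
force: [0.1, 0.3, -2.2]
gripper_width: 19.8
gripper_force: 54.9
```

```bash
python3 k2.py; python3 -c "
from h import *
print(env.state()['force'],env.state()['torque'])"
```

```text
shift [2.900e-03 1.000e-04 2.644e-01] turn [-0.001  -0.0031  0.0021] mm [  1.4   0.  132.2] deg [-0.1 -0.2  0.1]
shift [ 0.0029  0.0001 -0.0136] turn [-0.001  -0.0031  0.0021] mm [ 1.4  0.  -6.8] deg [-0.1 -0.2  0.1]
[-29.  23. 106.  -0.  51.  51.] 19.8343263434866
[ 0.10755695  0.3056196  -2.21899788] [ 0.00223975 -0.01238863  0.0020751 ]
```

>>> {"name": "send_rows", "arguments": {"motion": [[0.0015,0,-0.006,0,-0.003,0.002,-1],[0.0025,0,-0.011,0,-0.003,0.002,-1],[0.0025,0,-0.0145,0,-0.003,0.002,-1],[0.0025,0,-0.0145,0,-0.003,0.002,-1]]}}

```text
time_s: 23.85
ee_pos: [478.8, -252.7, 60.9]
ee_rot: [179.9, 0.1, 10.5]
force: [1.1, -0.1, -2.4]
gripper_width: 19.9
gripper_force: 54.9
```

>>> {"name": "send_rows", "arguments": {"motion": [[0,0,-0.0015,0,0,0,-1],[0,0,-0.003,0,0,0,-1],[0,0,-0.003,0,0,0,-1]]}}

```text
time_s: 24.22
ee_pos: [479.0, -252.8, 60.6]
ee_rot: [179.9, 0.0, 10.5]
force: [-1.5, 1.0, 5.3]
gripper_width: 19.8
gripper_force: 54.9
```

Seated: the contact force is +5 N at exactly the original height. I open and rise.

>>> {"name": "send_rows", "arguments": {"motion": [[0,0,0.001,0,0,0,-0.3],[0,0,0.001,0,0,0,0],[0,0,0.001,0,0,0,0.2],[0,0,0.001,0,0,0,0.2],[0,0,0.001,0,0,0,0.2],[0,0,0.08,0,0,0,0.2],[0,0,0.2,0,0,0,0.2],[0,0,0.3,0,0,0,0.2],[-0.3,-0.4,0.36,0,0,0,0.2],[-0.45,-0.5,0.36,0,0,0,0.2],[-0.45,-0.5,0.36,0,0,0,0.2],[-0.45,-0.5,0.36,0,0,0,0.2],[-0.45,-0.5,0.36,0,0,0,0.2],[-0.45,-0.5,0.36,0,0,0,0.2],[-0.45,-0.5,0.36,0,0,0,0.2],[-0.45,-0.5,0.36,0,0,0,0.2]]}}

```text
time_s: 26.22
ee_pos: [254.3, -502.0, 239.2]
ee_rot: [180.0, 0.0, 10.5]
force: [0.8, 1.0, 0.1]
gripper_width: 55.2
gripper_force: 0.0
```

Run:
```python
from h import *
a=grab('side');b=grab('top')
print(env.state()['ee_pos'],env.state()['force'])
cv2.imwrite('pics/end.png',cv2.cvtColor(cv2.resize(a['pixels'][120:300,170:350],(590,590),interpolation=2),4))
```

```text
[ 254.78015904 -501.72190543  239.37899712] [ 0.96147907  0.16904732 -0.79181849]
```

View pics/end.png

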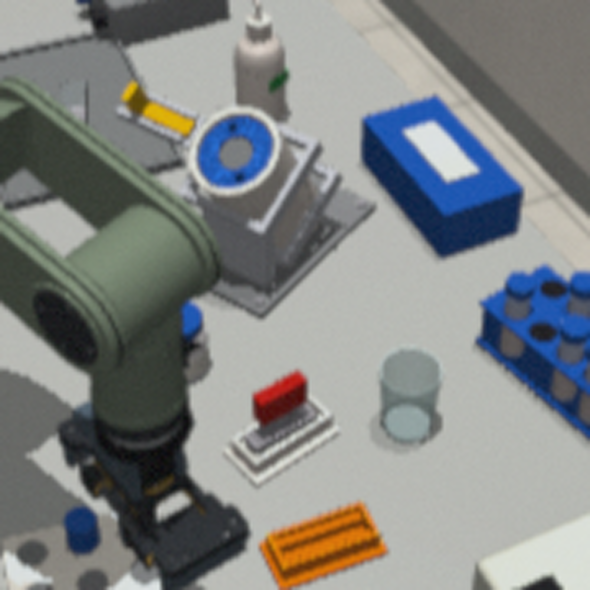

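The picture shows the spanner upright in the white stand (280,400), the keeper out (155,110), the ring turned (235,150), and the arm clear.

```bash
python3 -c "
from workcell import env
print(env.job_done())"
```

```text
the job is handed in; nothing more can be done
None
```

I handed the job in at about 26 s: the keeper is fully out, the ring is turned to its stop with the spanner, and the spanner stands upright in the white stand with the gripper clear; one mistyped move lifted the spanner out of the ring before turning and I re-seated it, and the hand-in returned no verdict.

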